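Scan the batch label, then hold the plaster stamp over its taped bay

ROBOT

A 7-joint arm with a two-finger parallel gripper is mounted at the origin on the work surface. World frame = base frame: x ahead of the robot, y to its left, z up, the work surface at z = 0. Lengths are in m, angles in rad, forces in N, time in s.
With the tool pointing down it reaches from about 0.425 to 0.925 m from the base axis. Payload 6.8 kg.
Tool frame: the origin (TCP) lies at the very end of the fingers, on their centre line; the grasp point (between the pads) lies 19 mm behind it; y points along the fingers, z is the direction in which the jaws open and shut, and the axes are right-handed (so a half turn about y gives the same grasp; the last joint's range is limited). The gripper opens to 85 mm and grips with 20 to 120 N. Pads are 22 mm wide; open, the fingers measure 114 mm over their backs; the gripper's body (76 mm by 85 mm) begins 54 mm behind the grasp point. The pads swing forward as they close: fully open they stand 13 mm farther back than shut.
Start: joints at [1.049, 0.477, 0.022, 1.555, -0.011, 1.109, -0.083], TCP at [0.271, -0.618, 0.203] pointing down, gripper open.
Joint ranges: [-2.96, 2.96], [-0.34, 2.1], [-1.41, 1.46], [0.24, 2.44], [-1.37, 4.51], [0.17, 1.92], [-2.96, 2.96]. Speed limits (rad/s): [2.39, 2.39, 3.14, 3.14, 3.14, 3.14, 3.14].

INTERFACE

Orientations are given as a unit quaternion [w, x, y, z].
In Python, from rig import monitor, vision, workorder gives the robot as it stands.
- The arm moves only by the tool play_rows, never from a script. Its argument "deltas" is text: rows parted by semicolons, each of 7 numbers parted by spaces: the shift along the tool's x, y, z in units of 50 mm (1.0 is 50 mm), then the turn, a rotation vector about the tool's x, y, z in units of 8 degrees (1.0 is 8 degrees), then the opening, from -1 (shut) to 1 (fully open). A call has exactly 5 rows; each row is the pose to reach, as a shift and turn from the pose commanded when the call began, along the tool's axes at that moment; what a row does not reach only later rows make up. A row lasts 1/10 s, in which the tool goes at most 50 mm and 8.59 degrees, less where a joint would pass 70% of its speed; a pose out of reach is approached as far as the arm can. A call with a gripper value outside its range is refused whole. The fingers move at their own pace and stop on an object; "grip_force" is the grip in N (left out, the last holds). Time passes only in rows, so rows that repeat a pose let the fingers close, or fill a call up. It gives the time, the measured TCP pose, the force and the opening at its end, in the units of the state.
- monitor.state(): the state, without advancing time (a new reading comes with each control period).
- vision.snapshot(name): name is "side" or "top"; returns a dict with "color" (480x640x3 uint8, blue, green, red), "range_z" (480x640 float32, m along the optical axis (not along the pixel's ray), 0 where there is no reading), "fovy" (degrees; the focal length in pixels is half the picture's height over the tangent of half this angle, whatever the lens; pixels are square), "cx", "cy" (the principal point, pixels), "k1" (the pictures are not rectified: a ray, as slopes to the right and down, at radius r is drawn at 1 + k1 r^2 times it, then the intrinsics apply), "T" (4x4, takes a point from camera to world coordinates). Camera axes: x right, y up, looking along -z (the intrinsics and any distortion apply to the point x, -y, -z); pixel columns grow to the right and rows downward; lengths in m; the calibration is good to about 2 mm. A picture is of the moment at which its call begins.
- workorder.job_done(): hands the job in, once; it reports no verdict.
The state is a dict: "t": time; "joints": joint angles; "joint_velocities": joint speeds; "joint_efforts": joint torques, N m; "tool_pos": TCP position; "eef_rot": TCP orientation; "contact_force": force on the tool from outside, world axes, zero at the start; "moment": the same for the moment, N m; "grip_width": opening from 0.0 (shut) to 1.0 (fully open).
Only numpy, scipy, OpenCV 4.12 (cv2) and the standard library are available. Lean on these libraries where they do the work, as an engineer would, in place of code of your own. Each camera call takes 0.05 s, during which the arm holds its last target. There are 200 camera calls.

TASK

Pick up the yellow scanner, aim it at the middle of the batch label on the sample board from 5 to 10 cm away, hold it steady there for a good second, and stand it back on its round grey dock. Then take the stamp by its wooden handle, carry it over the roller rack, and finish while still holding it motionless and level about 1 cm above the wet plaster, centred in the blue taped frame and square to it, long side along long side. Do not let anything touch the sample board or the roller rack, and leave the other things on the table where they are.

Things in the scene. Friction and masses are not known exactly. Their poses are not given: they have to be found in the camera images.
- scanner_center (a point): Centre of the yellow upright hand scanner, 45 mm above its underside (90 mm tall). Round nose 60 mm in diameter for the lowest 18 mm, tapering to a straight neck 34 mm in diameter from 30 to 78 mm above the underside (the grip, best in its upper half), then a 40 mm cap with a green top. z points up out of the cap. 0.14 to 0.28 kg.
- scanner: The same scanner; origin at the centre of its underside, which is the reading window; it looks along -z (down as it stands).
- dock: Round grey dock, a disc 120 mm in diameter and 8 mm thick fixed to the table, with a black circle in its middle and a small grey block at its edge; the scanner stands on it. Origin at the centre of its underside at table height; its top is 8 mm up.
- label: White batch label with black bars, 36 mm (x) by 60 mm (y), lying flat on the bare near margin of the sample board, facing up. Origin at its middle, 18 mm above the table.
- stamp_center (a point): Centre of the plaster stamp, 31 mm above its underside. A plate 100 mm (x) by 70 mm (y), 14 mm thick, red below and plywood above, carries a wooden handle block 70 mm long (x) and 22 mm thick (y), from 14 to 62 mm above the underside: grip it across y. z up. 0.21 to 0.42 kg.
- stamp: The same stamp; origin at the centre of its underside (the red stamping face), axes as above.
- mat: Black rubber mat 120 by 90 mm, 6 mm thick, fixed to the table, on which the stamp stands at the start. Origin at the centre of its underside.
- frame: Frame of blue tape on the plaster: opening 116 mm along its x and 86 mm along its y, tape 12 mm wide. Origin at the centre of the opening on the plaster's surface, 21 mm above the table; x along the long side, z up.
- board: Sample board 260 mm (x) by 240 mm (y), 18 mm thick, lying on the table with a 3 mm coat of wet grey plaster on most of it (surface 21 mm above the table) and a bare cream margin on the side nearest the robot. Origin at the centre of its underside. Nothing may touch it.
- rack: Orange roller rack standing between the stamp and scanner (robot's right) and the board (left): a bar 300 mm long along its x on two posts, with three hanging mini rollers, 127 mm high in all, 40 mm deep with feet 70 mm deep. Fixed. Origin on the table under its middle. Nothing may touch it.
- paint_tin: Paint tin with a red label, 80 mm in diameter, 100 mm tall, beyond the rack; origin at the centre of its underside. Leave it.
- varnish_jar: Jar 64 mm in diameter, 80 mm tall, beyond the rack; origin at the centre of its underside. Leave it.
- tub: White open tub 120 mm in diameter, 90 mm tall, to the left of the board; origin at the centre of its underside. Leave it.
- tape_roll: Yellow roll of masking tape lying flat, 80 mm in diameter, 25 mm tall, at the right of the table; origin at the centre of its underside. Leave it.
- spatula: Spatula lying at the right of the table beyond the dock and mat; origin at its underside. Leave it.
- brush: Brush lying at the left of the table; origin at its underside. Leave it.
Things that resemble listed ones, but are neither listed nor needed, are in the scene too. Leave any pink look-alike of the stamp alone.

How it is judged:
On the way, in this order (a step that is already met when the one before it is completed fails the run):
1. the held scanner is aimed at the label: its line of sight passes within 15 mm of the label's middle in each direction, the window 35 to 120 mm from it, steady for 0.8 s (x of label in the frame of scanner between -0.015 and 0.015 m and y of label in the frame of scanner between -0.015 and 0.015 m and z of label in the frame of scanner between -0.12 and -0.035 m and contact force between the fingers and scanner above 0.5 N and linear speed of scanner below 0.03 m/s), for 0.8 s.
2. the scanner stands upright on its dock again, let go (horizontal distance between scanner_center and dock below 0.03 m and z of scanner_center in the frame of dock between 0.048 and 0.058 m and angle between scanner_center's own z axis and vertical below 0.1 rad and contact force between the fingers and scanner below 0.1 N and linear speed of scanner below 0.02 m/s), for 0.2 s.
At the end, for the whole second after the job is handed in: Stamp held still by the gripper, touching nothing else, face 3-20 mm above the plaster, centre within 8 mm of the frame's, long sides within 0.12 rad, level within 0.08 rad; scanner upright and released on its dock, within 30 mm of its centre (all of step 2 and horizontal distance between stamp and frame below 0.008 m and z of stamp in the frame of frame between 0.003 and 0.02 m and angle between the x axis of stamp and the x axis of frame, either way round below 0.12 rad and angle between stamp's own z axis and vertical below 0.08 rad and linear speed of stamp below 0.015 m/s and angular speed of stamp below 0.15 rad/s and contact force between the fingers and stamp above 1 N and contact force between stamp and board below 0.1 N and contact force between stamp and rack below 0.1 N); the arm keeps its last pose, push and grip.
It fails at once if something touches the sample board (contact force between board and anything else above 0.3 N).
It fails at once if something touches the roller rack (contact force between rack and anything else above 0.3 N).
It fails at once if another thing on the table is moved by more than 30 mm (distance of any of paint_tin, varnish_jar, tub, tape_roll, spatula, brush from where it was at the start of the episode above 0.03 m).
It also fails if it takes over 72 s, if anything falls off the work surface, if the arm or the gripper's body presses on something with over 40 N, if the wrist force passes 120 N, or if a joint passes its speed limit or range.

## Working session

There is one attempt and no reset: what is moved stays moved. The work goes in short steps, Python scripts to look and compute and a tool call to move; the robot and the scene stay as the last step left them, time stands still between calls to the robot, and variables do not carry over. Pictures are saved under pics/ and viewed, about 8 in all and at most 12, crops included, and the job is handed in when it is done.

Besides the shell and the picture viewer there is one more tool, called after "Call:" as name(argument=value, ...) on one line, values as JSON. play_rows: Moves the arm, as the interface text tells. Its arguments: {"type":"object","properties":{"deltas":{"type":"string"},"grip_force":{"type":"number"}},"required":["deltas"]}

```bash
mkdir -p pics; ls; cat > h.py <<'E'
import numpy as np, cv2
from rig import monitor, vision, workorder
def snap(n):
    s=vision.snapshot(n); np.savez('%s.npz'%n,**s); return s
def load(n): 
    return dict(np.load('%s.npz'%n))
def cloud(s):
    h,w=s['range_z'].shape; f=h/2/np.tan(np.radians(float(s['fovy']))/2)
    K=np.array([[f,0,float(s['cx'])],[0,f,float(s['cy'])],[0,0,1]])
    u,v=np.meshgrid(np.arange(w),np.arange(h))
    p=cv2.undistortPoints(np.stack([u,v],-1).reshape(-1,1,2).astype(np.float64),K,np.array([float(s['k1']),0,0,0,0])).reshape(h,w,2)
    z=s['range_z']; P=np.stack([p[...,0]*z,-p[...,1]*z,-z,np.ones_like(z)],-1)
    W=(P@np.array(s['T']).T)[...,:3]; W[z==0]=np.nan; return W
E
python3 - <<'E'
from h import *
for n in('top','side'):
    s=snap(n); cv2.imwrite(f'pics/{n}0.png',s['color']); print(n,s['fovy'],s['k1'],s['T'].round(3).tolist(),(s['range_z']==0).mean())
print(monitor.state())
E
```

```text
pics
top 44.25353467788936 0.05114221434222478 [[-0.004, 0.99, -0.141, 0.408], [-1.0, -0.003, 0.002, 0.021], [0.001, 0.141, 0.99, 1.274], [0.0, 0.0, 0.0, 1.0]] 0.004055989583333333
side 46.829679630553485 -0.12178007539451985 [[0.994, 0.069, -0.084, 0.516], [-0.108, 0.711, -0.695, -0.768], [0.012, 0.7, 0.714, 0.865], [0.0, 0.0, 0.0, 1.0]] 0.004228515625
{'t': 0.1, 'joints': array([ 1.04891396,  0.47774893,  0.02238332,  1.55632194, -0.01148372,
        1.10931041, -0.08309788]), 'joint_velocities': array([-0.00078311, -0.00165672, -0.00143859, -0.00329453, -0.00093001,
       -0.00030395, -0.00048835]), 'joint_efforts': array([ 3.06553527e-03, -5.97766113e+01,  1.61307726e+00, -2.81957495e+01,
        1.28080003e-02,  5.00215130e-03,  1.55655994e-05]), 'tool_pos': array([ 0.27113127, -0.61753121,  0.20211559]), 'eef_rot': array([ 0.14507694, -0.14542399,  0.69258808, -0.69146677]), 'contact_force': array([ 0.45558867,  0.19827623, -0.17921735]), 'moment': array([ 0.02931584, -0.03234024,  0.00598414]), 'grip_width': 1.0003749439849947}
```

View pics/top0.png

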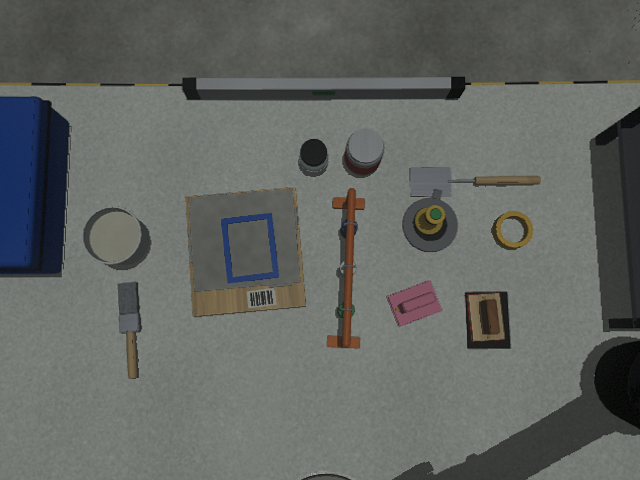

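View pics/side0.png

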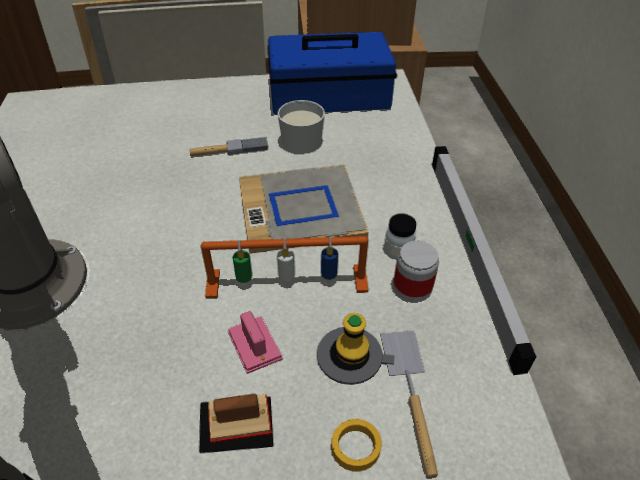

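The top view shows:
- Scanner at (432,216) on the dock (430,224).
- Stamp on its black mat at (488,318).
- Frame at (250,248) and label at (261,297).
- Rack at about (348,270).

The side view agrees. 

Look-alikes:
- **Scanner:** the yellow tape roll at (513,230) and the green roller could be mistaken for it. I choose the green-topped upright body at (432,216).
- **Stamp:** the pink one at (415,303) could be mistaken for it. I choose the brown handle on the black mat at (488,318).

```bash
python3 - <<'E'
from h import *
s=load('top'); W=cloud(s); c=s['color']; hsv=cv2.cvtColor(c,cv2.COLOR_BGR2HSV); H,S,V=[hsv[...,i].astype(int) for i in range(3)]
side=load('side'); Ws=cloud(side); hs=cv2.cvtColor(side['color'],cv2.COLOR_BGR2HSV)
def box(u0,u1,v0,v1,sh=H.shape):
    m=np.zeros(sh,bool); m[v0:v1,u0:u1]=1; return m
def rep(n,m,W=W):
    p=W[m]; p=p[~np.isnan(p[:,0])]; 
    r=cv2.minAreaRect((p[:,:2]*1000).astype(np.float32))
    b=np.array(cv2.boxPoints(r)); e=[b[1]-b[0],b[2]-b[1]]; l=max(e,key=lambda x:np.hypot(*x))
    print(n,len(p),'mean',p.mean(0).round(4),'zrng',np.percentile(p[:,2],[5,95]).round(3),'rect c',np.round(r[0],1),'size',np.round(r[1],1),'long ang',round(np.degrees(np.arctan2(l[1],l[0]))%180,1)); return p
b=box(405,460,195,255)
rep('greencap',b&(H>45)&(H<90)&(S>90))
z=W[...,2]
rep('scanner high z>.085',b&(z>.085)); 
rep('dock',b&(z>.004)&(z<.02))
m=box(460,515,285,352)
rep('stamp top z>.05',m&(z>.05)); rep('plate',m&(z>.014)&(z<.03)); rep('mat dark',m&(V<50)&(z<.03))
f=box(205,290,200,290)&(H>100)&(H<130)&(S>110)
rep('frame',f)
rep('label white',box(244,280,286,308)&(z>.01)&((S<30)|(V<60)))
rep('board',box(175,315,180,325)&(z>.011)&(z<.04))
rep('rack',box(320,372,180,355)&(z>.05))
for n,m in(('side cap',box(335,375,305,340)&(hs[...,0]>45)&(hs[...,0]<90)&(hs[...,1]>90)),('side frame',box(260,345,180,230)&(hs[...,0]>100)&(hs[...,0]<130)&(hs[...,1]>110)),('side stamp',box(195,280,390,455)&(Ws[...,2]>.05)),('side plate',box(195,280,390,455)&(Ws[...,2]>.014)&(Ws[...,2]<.026)),('side dock',box(310,390,320,390)&(Ws[...,2]>.004)&(Ws[...,2]<.012)),('side high',box(335,375,305,340)&(Ws[...,2]>.085))): rep(n,m,Ws)
cv2.imwrite('pics/crop1.png',cv2.resize(c[190:355,380:540],None,fx=4,fy=3.6,interpolation=cv2.INTER_CUBIC))
from scipy.spatial.transform import Rotation as R
q=monitor.state()['eef_rot']; print(R.from_quat(np.r_[q[1:],q[0]]).as_matrix().round(3))
E
```

```text
greencap 90 mean [ 0.6381 -0.2238  0.0993] zrng [0.094 0.104] rect c [ 639.4 -225.1] size [20. 26.] long ang 133.1
scanner high z>.085 304 mean [ 0.6373 -0.2229  0.0976] zrng [0.093 0.102] rect c [ 637.7 -223.4] size [41.6 37.4] long ang 86.1
dock 1675 mean [ 0.6289 -0.2325  0.0088] zrng [0.005 0.013] rect c [ 634.1 -234.6] size [118.9 131.6] long ang 177.9
stamp top z>.05 453 mean [ 0.4324 -0.336   0.0662] zrng [0.055 0.072] rect c [ 432.6 -338.1] size [71.  23.3] long ang 3.8
plate 970 mean [ 0.4321 -0.3324  0.0204] zrng [0.016 0.025] rect c [ 433.1 -341.4] size [102.   78.6] long ang 5.7
mat dark 752 mean [ 0.4132 -0.3518  0.0073] zrng [0.002 0.014] rect c [ 427.5 -345.2] size [116.1  91. ] long ang 0.1
frame 1141 mean [0.5809 0.1608 0.0226] zrng [0.019 0.027] rect c [581.  160.1] size [140.2 110. ] long ang 7.0
label white 483 mean [0.4749 0.1344 0.0198] zrng [0.016 0.024] rect c [476.3 133.7] size [73.8 44.4] long ang 89.8
board 13392 mean [0.5732 0.1707 0.0213] zrng [0.017 0.026] rect c [567.1 170.8] size [279.7 240.5] long ang 5.0
rack 1594 mean [ 0.5285 -0.0447  0.1149] zrng [0.082 0.126] rect c [531.1 -45.8] size [ 33.4 312.7] long ang 177.2
side cap 108 mean [ 0.6374 -0.2234  0.0982] zrng [0.097 0.101] rect c [ 650.1 -193.2] size [90.2 20.3] long ang 67.1
side frame 713 mean [0.5793 0.1566 0.0222] zrng [0.02  0.025] rect c [579.9 159.6] size [140.6 114.1] long ang 6.3
side stamp 746 mean [ 0.4321 -0.3427  0.0648] zrng [0.052 0.07 ] rect c [ 431.6 -339.9] size [70.2 23.9] long ang 2.6
side plate 1265 mean [ 0.4351 -0.3525  0.0199] zrng [0.017 0.023] rect c [ 432.9 -340. ] size [97.6 70.6] long ang 4.0
side dock 2078 mean [ 0.6312 -0.2432  0.0079] zrng [0.005 0.011] rect c [ 633.3 -235.1] size [126. 145.] long ang 173.0
side high 367 mean [ 0.6359 -0.2273  0.0968] zrng [0.092 0.101] rect c [ 636.6 -225.2] size [39.7 37.8] long ang 85.6
[[-0.916 -0.001  0.402]
 [-0.402  0.001 -0.916]
 [ 0.    -1.    -0.002]]
```

View pics/crop1.png

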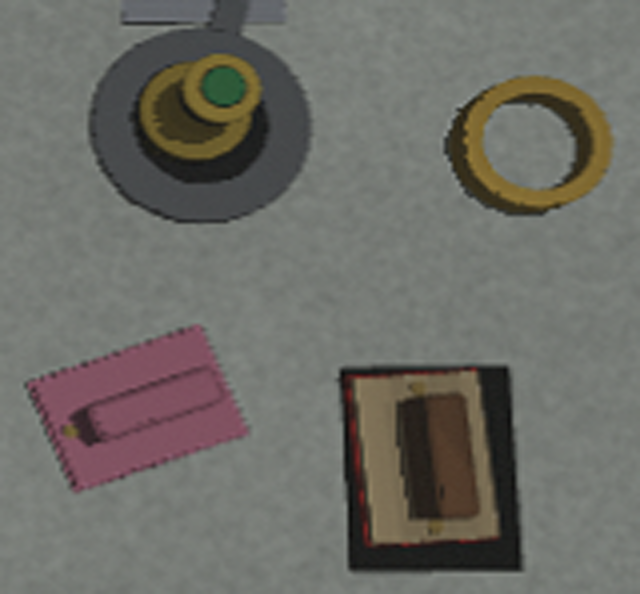

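The crop confirms the choice: the green-capped scanner on the dock at (222,88), and the brown-handled stamp on the black mat at (455,455). The pink decoy and the tape roll are separate. Sizes and heights match the description, so I'll set out.

Call:
play_rows(deltas="-0.7 0 -0.3 0 0.5 0 1; -1.6 0 -0.7 0 1.0 0 1; -2.5 0 -1.1 0 1.5 0 1; -3.4 0 -1.5 0 2.0 0 1; -4.2 0 -1.8 0 2.45 0 1")

```text
t: 0.6
tool_pos: [0.4289, -0.4485, 0.2027]
eef_rot: [0.025, -0.025, 0.707, -0.706]
contact_force: [0.4, 0.5, 0.5]
grip_width: 1.001
```

```bash
cat >> h.py <<'E'
from scipy.spatial.transform import Rotation as R
def go(p,head=None):
    "units to reach TCP p, tool pointing down with tool z at heading head (deg)"
    st=monitor.state(); q=st['eef_rot']; M=R.from_quat(np.r_[q[1:],q[0]]); 
    d=M.inv().apply(np.array(p)-st['tool_pos'])/.05
    m=M.as_matrix(); h0=np.degrees(np.arctan2(m[1,2],m[0,2])); head=h0 if head is None else head
    a=np.radians(head); z=np.array([np.cos(a),np.sin(a),0]); y=np.array([0,0,-1.]); T=R.from_matrix(np.c_[np.cross(y,z),y,z])
    r=np.degrees((M.inv()*T).as_rotvec())/8
    print('t',st['t'],'pos',st['tool_pos'].round(4),'head',h0.round(2),'F',st['contact_force'].round(2),'grip',round(st['grip_width'],3),'shift',d.round(3),'turn',r.round(3))
E
python3 - <<'E'
from h import *
go([.637,-.2245,.2],-85.5)
# dock circle fit, from top and side, excluding the block
from scipy.optimize import least_squares
for n,(u0,u1,v0,v1) in(('top',(405,460,195,255)),('side',(310,400,320,390))):
    s=load(n); W=cloud(s)[v0:v1,u0:u1].reshape(-1,3); c=s['color'][v0:v1,u0:u1].reshape(-1,3).astype(int)
    m=(W[:,2]>.0045)&(W[:,2]<.013)&(W[:,0]<.66); p=W[m,:2]
    h=cv2.convexHull((p*1000).astype(np.float32))[:,0]; h=h[h[:,0]<650]
    r=least_squares(lambda q:np.hypot(h[:,0]-q[0],h[:,1]-q[1])-60,[630,-232],loss='soft_l1'); print(n,r.x,np.std(r.fun),len(h))
E
```

```text
t 0.6 pos [ 0.4289 -0.4485  0.2027] head -85.97 F [0.39 0.47 0.52] grip 1.001 shift [-4.466  0.057 -4.177] turn [ 0.008 -0.059  0.001]
top [ 617.72472715 -234.68421938] 6.253049123638138 8
side [ 632.80403184 -231.10732798] 3.13410590053433 21
```

Call:
play_rows(deltas="-0.9 0 -0.85 0 0 0 1; -1.8 0 -1.7 0 0 0 1; -2.7 0 -2.5 0 0 0 1; -3.6 0 -3.35 0 0 0 1; -4.45 0.05 -4.15 0 0 0 1")

```text
t: 1.1
tool_pos: [0.5987, -0.2665, 0.2017]
eef_rot: [-0.025, 0.025, -0.707, 0.707]
contact_force: [0.5, -1.3, 0.5]
grip_width: 1.0
```

```bash
python3 - <<'E'
from h import *
go([.637,-.2245,.05],-86)
s=snap('side'); W=cloud(s); b=np.zeros(W.shape[:2],bool); b[290:400,300:400]=1
hs=cv2.cvtColor(s['color'],cv2.COLOR_BGR2HSV)
g=b&(hs[...,0]>45)&(hs[...,0]<90)&(hs[...,1]>90)&(W[...,2]>.09)&(W[...,2]<.105); print(g.sum(),np.nanmean(W[g],0))
cv2.imwrite('pics/side1.png',s['color'][180:480,200:560])
E
```

```text
t 1.1 pos [ 0.5987 -0.2665  0.2017] head -85.9 F [ 0.51 -1.27  0.5 ] grip 1.0 shift [-0.825  3.033 -0.783] turn [-0.     0.013  0.002]
109 [ 0.63689577 -0.22423027  0.099379  ]
```

View pics/side1.png

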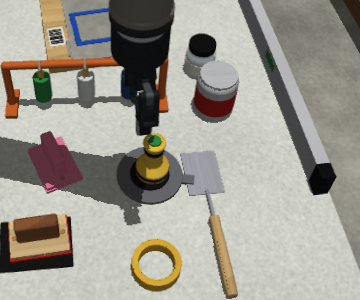

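The crop shows the open gripper just short of the scanner cap (155,140 in the crop), with the neighbouring objects clear. I'll finish the horizontal move before going down.

Call:
play_rows(deltas="-0.3 0 -0.3 0 0 0 1; -0.6 0 -0.6 0 0 0 1; -0.8 0.05 -0.75 0 0 0 1; -0.8 0.05 -0.75 0 0 0 1; -0.8 0.05 -0.75 0 0 0 1")

```text
t: 1.65
tool_pos: [0.6341, -0.2288, 0.1988]
eef_rot: [-0.025, 0.026, -0.707, 0.707]
contact_force: [0.3, 0.5, 0.3]
grip_width: 0.998
```

```bash
python3 - <<'E'
from h import *
go([.637,-.2245,.05],-86)
E
```

```text
t 1.65 pos [ 0.6341 -0.2288  0.1988] head -85.93 F [0.31 0.48 0.26] grip 0.998 shift [-0.067  2.976 -0.084] turn [-0.003  0.009  0.009]
```

Call:
play_rows(deltas="-0.03 0.6 -0.04 0 0 0 1; -0.07 1.2 -0.08 0 0 0 1; -0.07 1.8 -0.08 0 0 0 1; -0.07 2.4 -0.08 0 0 0 1; -0.07 2.9 -0.08 0 0 0 1")

```text
t: 2.15
tool_pos: [0.6364, -0.2256, 0.0528]
eef_rot: [-0.024, 0.025, -0.706, 0.707]
contact_force: [-0.7, -0.4, -0.1]
grip_width: 1.0
```

Call:
play_rows(deltas="0 0.05 0 0 0 0 0.3; 0 0.05 0 0 0 0 -0.3; 0 0.05 0 0 0 0 -1; 0 0.05 0 0 0 0 -1; 0 0.05 0 0 0 0 -1", grip_force=50)

```text
t: 2.65
tool_pos: [0.6392, -0.2244, 0.0541]
eef_rot: [-0.026, 0.024, -0.706, 0.707]
contact_force: [-1.5, -0.2, 6.1]
grip_width: 0.428
```

```bash
python3 - <<'E'
from h import *
go([.637,-.2245,.2],-86)
E
```

```text
t 2.65 pos [ 0.6392 -0.2244  0.0541] head -85.91 F [-1.48 -0.16  6.12] grip 0.428 shift [ 0.036 -2.918  0.004] turn [-0.01   0.011 -0.019]
```

Call:
play_rows(deltas="0 0 0 0 0 0 -1; 0 0 0 0 0 0 -1; 0 0 0 0 0 0 -1; 0 0 0 0 0 0 -1; 0 0 0 0 0 0 -1")

```text
t: 3.15
tool_pos: [0.6392, -0.2243, 0.0541]
eef_rot: [-0.026, 0.024, -0.706, 0.707]
contact_force: [-1.8, 0.7, 6.5]
grip_width: 0.431
```

Call:
play_rows(deltas="0 -0.1 0 0 0 0 -1; 0 -0.3 0 0 0 0 -1; 0 -0.5 0 0 0 0 -1; 0 -0.6 0 0 0 0 -1; 0 -0.6 0 0 0 0 -1")

```text
t: 3.65
tool_pos: [0.6389, -0.2238, 0.0832]
eef_rot: [-0.026, 0.025, -0.706, 0.707]
contact_force: [0.6, -0.5, -1.1]
grip_width: 0.428
```

```bash
python3 - <<'E'
from h import *
go([.637,-.2245,.2],-86)
s=snap('side'); cv2.imwrite('pics/side2.png',cv2.resize(s['color'][200:420,250:470],None,fx=2.7,fy=2.7))
E
```

```text
t 3.65 pos [ 0.6389 -0.2238  0.0832] head -85.89 F [ 0.64 -0.51 -1.12] grip 0.428 shift [ 0.035 -2.337  0.012] turn [-0.005  0.014 -0.014]
```

View pics/side2.png

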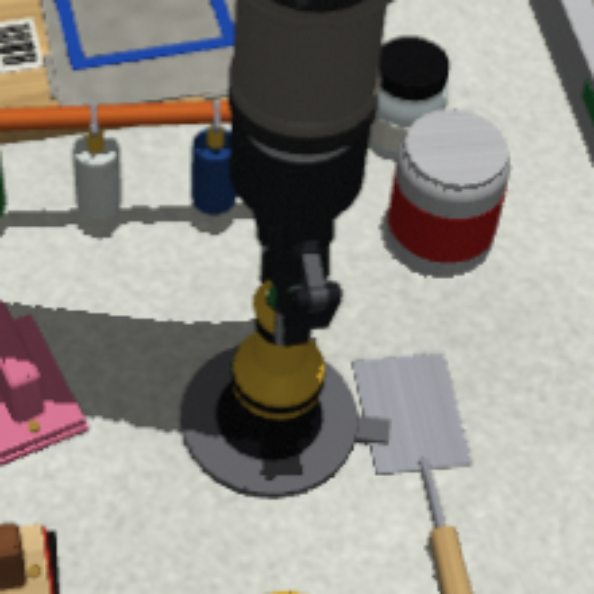

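The crop shows the scanner upright in the jaws at (280,330), lifted clear of the dock. Next I'll raise it above rack height and cross.

Call:
play_rows(deltas="0 -0.3 0 0 0 0 -1; 0 -0.9 0 0 0 0 -1; 0 -1.6 0 0 0 0 -1; 0 -2.3 0 0 0 0 -1; 0 -2.75 0 0 0 0 -1")

```text
t: 4.2
tool_pos: [0.639, -0.2239, 0.2232]
eef_rot: [-0.027, 0.024, -0.706, 0.707]
contact_force: [0.7, -0.6, -2.4]
grip_width: 0.432
```

Call:
play_rows(deltas="0 0 0 0 0 0 -1; 0.2 0 -0.5 0 0 0 -1; 0.5 0 -1.2 0 0 0 -1; 0.8 0 -2.0 0 0 0 -1; 1.1 0 -2.8 0 0 0 -1")

```text
t: 4.7
tool_pos: [0.5713, -0.0867, 0.2176]
eef_rot: [0.024, -0.026, 0.707, -0.707]
contact_force: [1.3, 0.7, -2.7]
grip_width: 0.43
```

```bash
python3 - <<'E'
from h import *
go([.478,.134,.22],-86)
E
```

```text
t 4.7 pos [ 0.5713 -0.0867  0.2176] head -85.93 F [ 1.27  0.69 -2.69] grip 0.43 shift [ 1.548 -0.041 -4.535] turn [0.003 0.009 0.019]
```

Call:
play_rows(deltas="0.25 0 -0.8 0 0 0 -1; 0.55 0 -1.6 0 0 0 -1; 0.8 0 -2.4 0 0 0 -1; 1.1 0 -3.2 0 0 0 -1; 1.3 0 -3.8 0 0 0 -1")

```text
t: 5.2
tool_pos: [0.4923, 0.0993, 0.2181]
eef_rot: [0.025, -0.027, 0.707, -0.707]
contact_force: [0.5, -0.9, -3.1]
grip_width: 0.43
```

Call:
play_rows(deltas="0.15 0 -0.4 0 0 0 -1; 0.2 0 -0.6 0 0 0 -1; 0.2 0 -0.7 0 0 0 -1; 0.2 0 -0.7 0 0 0 -1; 0.2 0 -0.7 0 0 0 -1")

```text
t: 5.7
tool_pos: [0.4828, 0.1298, 0.219]
eef_rot: [-0.025, 0.025, -0.706, 0.707]
contact_force: [-0.1, -0.0, -3.3]
grip_width: 0.433
```

```bash
python3 - <<'E'
from h import *
go([.478,.134,.134],-86)
E
```

```text
t 5.7 pos [0.4828 0.1298 0.219 ] head -86.0 F [-0.15 -0.05 -3.26] grip 0.433 shift [ 0.09   1.7   -0.092] turn [-0.004 -0.     0.003]
```

Call:
play_rows(deltas="0.03 0.2 -0.03 0 0 0 -1; 0.06 0.6 -0.06 0 0 0 -1; 0.09 1.1 -0.09 0 0 0 -1; 0.09 1.5 -0.09 0 0 0 -1; 0.09 1.65 -0.09 0 0 0 -1")

```text
t: 6.2
tool_pos: [0.476, 0.134, 0.1343]
eef_rot: [-0.024, 0.026, -0.706, 0.707]
contact_force: [-0.8, -0.2, -2.7]
grip_width: 0.429
```

Call:
play_rows(deltas="0 0 0 0 0 0 -1; 0 0 0 0 0 0 -1; 0 0 0 0 0 0 -1; 0 0 0 0 0 0 -1; 0 0 0 0 0 0 -1")

```text
t: 6.7
tool_pos: [0.4779, 0.1354, 0.1374]
eef_rot: [0.026, -0.025, 0.707, -0.707]
contact_force: [0.1, -0.0, -3.2]
grip_width: 0.427
```

```bash
python3 - <<'E'
from h import *
go([.478,.134,.134],-86)
s=snap('side'); W=cloud(s); c=s['color']; hs=cv2.cvtColor(c,cv2.COLOR_BGR2HSV)
y=(hs[...,0]>18)&(hs[...,0]<32)&(hs[...,1]>130)&(W[...,2]>.08)&(abs(W[...,1]-.13)<.1)&(abs(W[...,0]-.478)<.1)
p=W[y]; print(len(p),p.min(0),p.max(0),p.mean(0))
lo=p[p[:,2]<p[:,2].min()+.02]; print('nose x range',np.percentile(lo[:,0],[1,50,99]),'front y',lo[:,1].min())
cv2.imwrite('pics/side3.png',cv2.resize(c[60:280,170:390],None,fx=2.7,fy=2.7))
E
```

```text
t 6.7 pos [0.4779 0.1354 0.1374] head -85.9 F [ 0.12 -0.05 -3.18] grip 0.427 shift [0.001 0.069 0.029] turn [ 0.002  0.013 -0.009]
653 [0.44653138 0.08473922 0.09033165] [0.50377454 0.15436422 0.21971214] [0.4756358  0.12040244 0.12615032]
nose x range [0.44676976 0.47553029 0.50309993] front y 0.10396755839174854
```

View pics/side3.png

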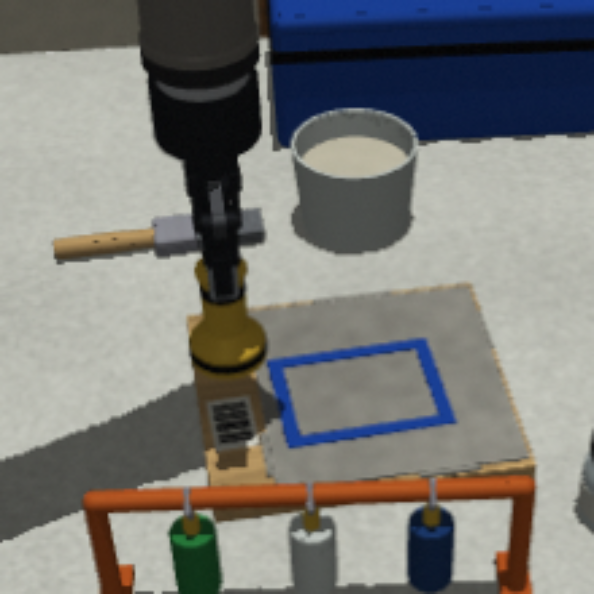

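The crop shows the scanner held upright over the label (label at 232,420, nose at 228,350). The nose centre measures about (0.475, 0.134) and the label (0.475, 0.134), with the window about 72 mm above it. I'll hold here for over a second.

Call:
play_rows(deltas="0 0 0 0 0 0 -1; 0 0 0 0 0 0 -1; 0 0 0 0 0 0 -1; 0 0 0 0 0 0 -1; 0 0 0 0 0 0 -1")

```text
t: 7.25
tool_pos: [0.4775, 0.1353, 0.1368]
eef_rot: [-0.025, 0.025, -0.707, 0.707]
contact_force: [-1.0, 0.7, -2.7]
grip_width: 0.429
```

Call:
play_rows(deltas="0 0 0 0 0 0 -1; 0 0 0 0 0 0 -1; 0 0 0 0 0 0 -1; 0 0 0 0 0 0 -1; 0 0 0 0 0 0 -1")

```text
t: 7.75
tool_pos: [0.4775, 0.1353, 0.1368]
eef_rot: [-0.025, 0.025, -0.707, 0.707]
contact_force: [-0.7, 0.3, -2.2]
grip_width: 0.43
```

Call:
play_rows(deltas="0 0 0 0 0 0 -1; 0 0 0 0 0 0 -1; 0 0 0 0 0 0 -1; 0 0 0 0 0 0 -1; 0 0 0 0 0 0 -1")

```text
t: 8.25
tool_pos: [0.4775, 0.1353, 0.1368]
eef_rot: [-0.025, 0.025, -0.707, 0.707]
contact_force: [0.2, -0.1, -2.4]
grip_width: 0.427
```

Call:
play_rows(deltas="0 -0.2 0 0 0 0 -1; 0 -0.6 0 0 0 0 -1; 0 -1.1 0 0 0 0 -1; 0 -1.5 0 0 0 0 -1; 0 -1.65 0 0 0 0 -1")

```text
t: 8.75
tool_pos: [0.4788, 0.1359, 0.222]
eef_rot: [0.027, -0.024, 0.707, -0.706]
contact_force: [0.5, 0.2, -2.1]
grip_width: 0.43
```

Call:
play_rows(deltas="0 0 0 0 0 0 -1; -0.2 0 0.6 0 0 0 -1; -0.5 0 1.4 0 0 0 -1; -0.9 0 2.2 0 0 0 -1; -1.2 0 3.0 0 0 0 -1")

```text
t: 9.25
tool_pos: [0.5483, -0.0115, 0.2181]
eef_rot: [-0.025, 0.026, -0.707, 0.707]
contact_force: [1.3, -0.7, -2.4]
grip_width: 0.429
```

```bash
python3 - <<'E'
from h import *
go([.637,-.2255,.22],-86)
E
```

```text
t 9.25 pos [ 0.5483 -0.0115  0.2181] head -85.86 F [ 1.33 -0.71 -2.41] grip 0.429 shift [-1.461 -0.041  4.397] turn [-0.001  0.018  0.011]
```

Call:
play_rows(deltas="-0.3 0 0.8 0 0 0 -1; -0.55 0 1.6 0 0 0 -1; -0.85 0 2.4 0 0 0 -1; -1.1 0 3.2 0 0 0 -1; -1.3 0 3.8 0 0 0 -1")

```text
t: 9.75
tool_pos: [0.6261, -0.1981, 0.2174]
eef_rot: [-0.024, 0.026, -0.706, 0.707]
contact_force: [0.1, -0.5, -2.6]
grip_width: 0.427
```

Call:
play_rows(deltas="-0.1 0 0.3 0 0 0 -1; -0.15 0 0.5 0 0 0 -1; -0.16 0 0.6 0 0 0 -1; -0.16 0 0.6 0 0 0 -1; -0.16 0 0.6 0 0 0 -1")

```text
t: 10.25
tool_pos: [0.6366, -0.2224, 0.2194]
eef_rot: [0.026, -0.026, 0.707, -0.706]
contact_force: [0.5, 0.2, -3.1]
grip_width: 0.427
```

```bash
python3 - <<'E'
from h import *
go([.637,-.2255,.0545],-86)
E
```

```text
t 10.25 pos [ 0.6366 -0.2224  0.2194] head -85.78 F [ 0.45  0.15 -3.1 ] grip 0.427 shift [-3.000e-03  3.297e+00  6.600e-02] turn [0.007 0.027 0.001]
```

Call:
play_rows(deltas="0 0.4 0.04 0 0 0 -1; 0 1.1 0.08 0 0 0 -1; 0 1.9 0.08 0 0 0 -1; 0 2.6 0.08 0 0 0 -1; 0 3.1 0.08 0 0 0 -1")

```text
t: 10.75
tool_pos: [0.6358, -0.226, 0.062]
eef_rot: [0.025, -0.027, 0.707, -0.706]
contact_force: [-0.9, 0.1, -2.3]
grip_width: 0.43
```

Call:
play_rows(deltas="0 0.03 0 0 0 0 -1; 0 0.06 0 0 0 0 -1; 0 0.09 0 0 0 0 -1; 0 0.12 0 0 0 0 -1; 0 0.12 0 0 0 0 -1")

```text
t: 11.25
tool_pos: [0.6377, -0.2284, 0.0595]
eef_rot: [-0.026, 0.025, -0.706, 0.707]
contact_force: [0.4, -0.1, -1.7]
grip_width: 0.429
```

```bash
python3 - <<'E'
from h import *
go([.637,-.2255,.0545],-86)
E
```

```text
t 11.25 pos [ 0.6377 -0.2284  0.0595] head -85.89 F [ 0.36 -0.11 -1.67] grip 0.429 shift [ 0.009  0.1   -0.058] turn [-0.005  0.013 -0.013]
```

Call:
play_rows(deltas="0 0.02 0 0 0 0 -1; 0 0.04 0 0 0 0 -1; 0 0.06 0 0 0 0 -1; 0 0.08 0 0 0 0 -1; 0 0.1 0 0 0 0 -1")

```text
t: 11.75
tool_pos: [0.6374, -0.2282, 0.0543]
eef_rot: [-0.026, 0.025, -0.707, 0.707]
contact_force: [-4.7, 1.4, 10.6]
grip_width: 0.429
```

```bash
python3 - <<'E'
from h import *
go([.637,-.2255,.0545],-86)
E
```

```text
t 11.75 pos [ 0.6374 -0.2282  0.0543] head -85.89 F [-4.66  1.38 10.56] grip 0.429 shift [ 0.004 -0.004 -0.054] turn [-0.     0.013 -0.005]
```

Call:
play_rows(deltas="0 -0.02 0 0 0 0 -1; 0 -0.02 0 0 0 0 -0.1; 0 -0.02 0 0 0 0 0.2; 0 -0.02 0 0 0 0 0.6; 0 -0.02 0 0 0 0 1")

```text
t: 12.25
tool_pos: [0.6372, -0.2283, 0.0545]
eef_rot: [-0.025, 0.025, -0.707, 0.707]
contact_force: [-0.9, 0.2, 0.3]
grip_width: 0.915
```

Call:
play_rows(deltas="0 0 0 0 0 0 1; 0 0 0 0 0 0 1; 0 0 0 0 0 0 1; 0 0 0 0 0 0 1; 0 0 0 0 0 0 1")

```text
t: 12.75
tool_pos: [0.637, -0.2282, 0.0543]
eef_rot: [-0.025, 0.025, -0.707, 0.707]
contact_force: [-0.1, -0.0, 0.1]
grip_width: 1.002
```

```bash
python3 - <<'E'
from h import *
go([.637,-.2282,.2],-86)
s=snap('side'); W=cloud(s); c=s['color']; hs=cv2.cvtColor(c,cv2.COLOR_BGR2HSV)
y=(hs[...,0]>18)&(hs[...,0]<32)&(hs[...,1]>130)&(W[...,2]>.005)&(abs(W[...,1]+.228)<.06)&(abs(W[...,0]-.637)<.06)
p=W[y]; print(len(p))
for a,b in((0,.03),(.045,.08),(.085,.11)):
    k=p[(p[:,2]>a)&(p[:,2]<b)]; print(a,len(k),np.percentile(k[:,0],[2,98]).mean(),k[:,1].min())
E
```

```text
t 12.75 pos [ 0.637  -0.2282  0.0543] head -85.89 F [-0.12 -0.03  0.06] grip 1.002 shift [-1.000e-03 -2.913e+00  0.000e+00] turn [-0.     0.014 -0.   ]
826
0 325 0.6334150208680904 -0.25901081627906086
0.045 112 0.6254209687541512 -0.24567248125642893
0.085 129 0.6291802021264497 -0.28493793404772955
```

Call:
play_rows(deltas="0 -0.5 0 0 0 0 1; 0 -1.1 0 0 0 0 1; 0 -1.8 0 0 0 0 1; 0 -2.5 0 0 0 0 1; 0 -2.9 0 0 0 0 1")

```text
t: 13.3
tool_pos: [0.6382, -0.2287, 0.2028]
eef_rot: [-0.027, 0.024, -0.706, 0.707]
contact_force: [-0.5, -0.8, 1.2]
grip_width: 1.001
```

```bash
python3 - <<'E'
from h import *
go([.4325,-.339,.15],-86.5)
s=snap('side'); c=s['color']; W=cloud(s); hs=cv2.cvtColor(c,cv2.COLOR_BGR2HSV)
b=(abs(W[...,1]+.228)<.06)&(abs(W[...,0]-.637)<.06)
g=b&(hs[...,0]>45)&(hs[...,0]<90)&(hs[...,1]>90)&(W[...,2]>.09)&(W[...,2]<.11); print('cap',g.sum(),np.nanmean(W[g],0))
cv2.imwrite('pics/side4.png',cv2.resize(c[260:480,190:410],None,fx=2.7,fy=2.7))
E
```

```text
t 13.3 pos [ 0.6382 -0.2287  0.2028] head -85.9 F [-0.51 -0.82  1.15] grip 1.001 shift [4.265 1.042 1.906] turn [-0.01   0.075 -0.028]
cap 112 [ 0.63445177 -0.22786731  0.09927958]
```

View pics/side4.png

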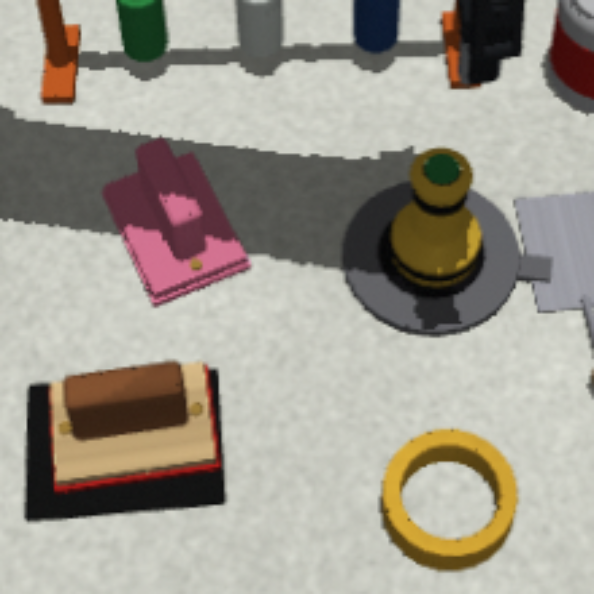

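The crop shows the scanner upright and released on the dock at (435,230). The stamp is at (130,420), clear to grip. I'll move over the stamp.

Call:
play_rows(deltas="0.7 0 0.3 0 0 0 1; 1.6 0 0.7 0 0 0 1; 2.5 0 1.1 0 0 0 1; 3.4 0 1.5 0 0.07 0 1; 4.27 0 1.9 0 0.07 0 1")

```text
t: 13.85
tool_pos: [0.4286, -0.3389, 0.1991]
eef_rot: [-0.022, 0.022, -0.707, 0.707]
contact_force: [0.3, -0.1, 0.2]
grip_width: 0.997
```

Call:
play_rows(deltas="0 0.2 0 0 0 0 1; 0 0.6 0 0 0 0 1; 0 1.0 0 0 0 0 1; 0 1.0 0 0 0 0 1; 0 1.0 0 0 0 0 1")

```text
t: 14.35
tool_pos: [0.431, -0.338, 0.1492]
eef_rot: [0.022, -0.022, 0.707, -0.707]
contact_force: [0.9, -0.9, 0.5]
grip_width: 1.003
```

```bash
python3 - <<'E'
from h import *
go([.4325,-.339,.040],-86.5)
s=snap('side'); W=cloud(s)
z=W[...,2]
m=(z>.05)&(z<.075)&(abs(W[...,0]-.4325)<.05)&(abs(W[...,1]+.339)<.045); p=W[m]
k=p[p[:,2]>.062]; r=cv2.minAreaRect((k[:,:2]*1000).astype(np.float32)); print('handle top',len(k),r,np.median(k[:,2]))
m=(z>.016)&(z<.025)&(abs(W[...,0]-.4325)<.06)&(abs(W[...,1]+.339)<.05); p=W[m]; print('plate',cv2.minAreaRect((p[:,:2]*1000).astype(np.float32)))
E
```

```text
t 14.35 pos [ 0.431  -0.338   0.1492] head -86.43 F [ 0.85 -0.92  0.46] grip 1.003 shift [-0.03   2.185  0.024] turn [0.004 0.009 0.004]
handle top 587 ((431.6957092285156, -340.2997741699219), (69.91529846191406, 23.631067276000977), 4.5583062171936035) 0.06735093022901273
plate ((431.9295959472656, -339.50030517578125), (96.05651092529297, 69.84512329101562), 4.319136142730713)
```

Call:
play_rows(deltas="0 0.4 0.02 0 -0.09 0 1; 0 0.9 0.03 0 -0.09 0 1; 0 1.5 0.03 0 -0.09 0 1; 0 2.0 0.03 0 -0.09 0 1; 0 2.37 0.03 0 -0.09 0 1")

```text
t: 14.9
tool_pos: [0.4315, -0.3399, 0.0304]
eef_rot: [-0.027, 0.026, -0.706, 0.707]
contact_force: [0.3, 0.1, -0.1]
grip_width: 0.996
```

Call:
play_rows(deltas="0 0 0 0 0 0 1; 0 0 0 0 0 0 0.4; 0 0 0 0 0 0 -0.1; 0 0 0 0 0 0 -0.5; 0 0 0 0 0 0 -1", grip_force=80)

```text
t: 15.4
tool_pos: [0.4315, -0.3402, 0.0318]
eef_rot: [-0.027, 0.026, -0.706, 0.707]
contact_force: [0.0, 0.1, -0.0]
grip_width: 0.33
```

Call:
play_rows(deltas="0 0 0 0 0 0 -1; 0 0 0 0 0 0 -1; 0 0 0 0 0 0 -1; 0 0 0 0 0 0 -1; 0 0 0 0 0 0 -1")

```text
t: 15.9
tool_pos: [0.4314, -0.3399, 0.0317]
eef_rot: [-0.027, 0.026, -0.706, 0.707]
contact_force: [-1.0, 1.1, 6.2]
grip_width: 0.227
```

```bash
python3 - <<'E'
from h import *
go([.4325,-.339,.040],-85.7)
E
```

```text
t 15.9 pos [ 0.4314 -0.3399  0.0317] head -85.72 F [-0.97  1.11  6.22] grip 0.227 shift [-0.024 -0.165 -0.015] turn [-0.004 -0.003 -0.006]
```

Call:
play_rows(deltas="0 -0.1 0 0 0 0 -1; 0 -0.3 0 0 0 0 -1; 0 -0.6 0 0 0 0 -1; 0 -0.9 0 0 0 0 -1; 0 -1.0 0 0 0 0 -1")

```text
t: 16.4
tool_pos: [0.4316, -0.3404, 0.0826]
eef_rot: [-0.027, 0.026, -0.706, 0.707]
contact_force: [0.6, 0.3, -2.2]
grip_width: 0.222
```

Call:
play_rows(deltas="0 -0.4 0 0 0 0 -1; 0 -1.1 0 0 0 0 -1; 0 -1.9 0 0 0 0 -1; 0 -2.5 0 0 0 0 -1; 0 -2.8 0 0 0 0 -1")

```text
t: 16.9
tool_pos: [0.4318, -0.3404, 0.2239]
eef_rot: [-0.027, 0.025, -0.706, 0.707]
contact_force: [-0.8, -1.1, -3.0]
grip_width: 0.226
```

```bash
python3 - <<'E'
from h import *
go([.581,.160,.22],-83.5)
s=snap('side'); W=cloud(s); c=s['color']; hs=cv2.cvtColor(c,cv2.COLOR_BGR2HSV)
st=monitor.state()['tool_pos']; z=W[...,2]
m=(abs(z-(st[2]-.0117))<.006)&(abs(W[...,0]-st[0])<.06)&(abs(W[...,1]-st[1])<.05); p=W[m]
print(len(p),cv2.minAreaRect((p[:,:2]*1000).astype(np.float32)))
if len(p)>50:
    A=np.c_[p[:,:2]-p[:,:2].mean(0),np.ones(len(p))]; q=np.linalg.lstsq(A,p[:,2],rcond=None)[0]; print('plane',q)
cv2.imwrite('pics/side5.png',c[100:480,120:480])
E
```

```text
t 16.9 pos [ 0.4318 -0.3404  0.2239] head -85.74 F [-0.76 -1.09 -2.97] grip 0.226 shift [-3.719  0.066 -9.76 ] turn [-0.018 -0.281 -0.023]
1708 ((432.2689514160156, -340.50469970703125), (96.7510757446289, 67.47949981689453), 3.991311550140381)
plane [-0.00037689  0.01817935  0.21214136]
```

View pics/side5.png

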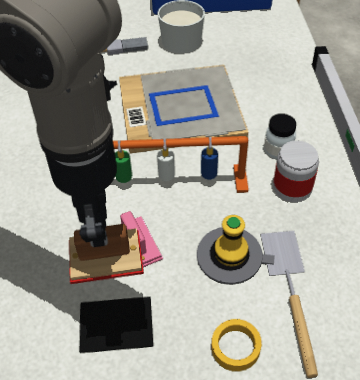

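The crop shows the stamp held level at (105,255), clear of the empty mat, with the scanner on its dock at (233,240). The plate-top height and angle agree with the grip. Next I'll cross the rack.

Call:
play_rows(deltas="-0.15 0 -0.4 0 0 0 -1; -0.4 0 -1.1 0 0 0 -1; -0.7 0 -1.8 0 -0.1 0 -1; -1.0 0 -2.6 0 -0.2 0 -1; -1.3 0 -3.4 0 -0.3 0 -1")

```text
t: 17.45
tool_pos: [0.4825, -0.1639, 0.2198]
eef_rot: [0.041, -0.042, 0.706, -0.706]
contact_force: [-0.0, -0.5, -3.7]
grip_width: 0.223
```

Call:
play_rows(deltas="-0.25 0 -0.75 0 0 0 -1; -0.5 0 -1.5 0 0 0 -1; -0.8 0 -2.3 0 0 0 -1; -1.1 0 -3.0 0 0 0 -1; -1.4 0 -3.7 0 0 0 -1")

```text
t: 17.95
tool_pos: [0.5305, 0.028, 0.2198]
eef_rot: [-0.041, 0.042, -0.706, 0.706]
contact_force: [0.9, -0.5, -3.5]
grip_width: 0.223
```

```bash
python3 - <<'E'
from h import *
go([.580,.160,.22],-83.3)
E
```

```text
t 17.95 pos [0.5305 0.028  0.2198] head -83.32 F [ 0.88 -0.53 -3.52] grip 0.223 shift [-1.291 -0.007 -2.508] turn [-0.    -0.002  0.012]
```

Call:
play_rows(deltas="-0.35 0 -0.7 0 0 0 -1; -0.7 0 -1.4 0 0 0 -1; -1.0 0 -2.0 0 0 0 -1; -1.2 0 -2.35 0 0 0 -1; -1.25 0 -2.4 0 0 0 -1")

```text
t: 18.45
tool_pos: [0.5789, 0.1558, 0.2198]
eef_rot: [0.042, -0.043, 0.706, -0.705]
contact_force: [-0.9, -0.0, -3.3]
grip_width: 0.223
```

Call:
play_rows(deltas="0 0.2 0 0 0 0 -1; 0 0.6 0 0 0 0 -1; 0 1.2 0 0 0 0 -1; 0 1.7 0 0 0 0 -1; 0 2.0 0 0 0 0 -1")

```text
t: 18.95
tool_pos: [0.5775, 0.1495, 0.1179]
eef_rot: [-0.039, 0.042, -0.705, 0.707]
contact_force: [0.2, -0.8, -3.2]
grip_width: 0.226
```

```bash
python3 - <<'E'
from h import *
go([.580,.160,.0575],-83.3)
s=snap('side'); W=cloud(s); c=s['color']; hs=cv2.cvtColor(c,cv2.COLOR_BGR2HSV); z=W[...,2]
st=monitor.state()['tool_pos']
f=(hs[...,0]>100)&(hs[...,0]<130)&(hs[...,1]>110)&(abs(z-.022)<.006)&(abs(W[...,0]-.58)<.09)&(abs(W[...,1]-.16)<.08)
p=W[f]; print('frame',len(p),cv2.minAreaRect((p[:,:2]*1000).astype(np.float32)))
m=(abs(z-(st[2]-.0117))<.006)&(abs(W[...,0]-st[0])<.07)&(abs(W[...,1]-st[1])<.06); p=W[m]
print('plate',len(p),cv2.minAreaRect((p[:,:2]*1000).astype(np.float32)))
A=np.c_[p[:,:2]-p[:,:2].mean(0),np.ones(len(p))]; q=np.linalg.lstsq(A,p[:,2],rcond=None)[0]; print('plane',q)
E
```

```text
t 18.95 pos [0.5775 0.1495 0.1179] head -83.5 F [ 0.16 -0.85 -3.15] grip 0.226 shift [-0.078  1.207 -0.205] turn [-0.016 -0.025  0.03 ]
frame 540 ((580.3284301757812, 158.27195739746094), (140.36463928222656, 113.29365539550781), 6.131682395935059)
plate 648 ((577.802490234375, 149.31594848632812), (98.74015045166016, 72.47427368164062), 7.43165922164917)
plane [-0.00770381  0.04689341  0.10561567]
```

Call:
play_rows(deltas="-0.02 0.1 -0.06 0 0 0 -1; -0.05 0.3 -0.13 0 0 0 -1; -0.07 0.5 -0.2 0 0 0 -1; -0.07 0.6 -0.2 0 0 0 -1; -0.07 0.6 -0.2 0 0 0 -1")

```text
t: 19.5
tool_pos: [0.581, 0.1633, 0.09]
eef_rot: [-0.041, 0.042, -0.706, 0.706]
contact_force: [-0.0, -0.1, -3.3]
grip_width: 0.226
```

Call:
play_rows(deltas="0 0 0 0 0 0 -1; 0 0 0 0 0 0 -1; 0 0 0 0 0 0 -1; 0 0 0 0 0 0 -1; 0 0 0 0 0 0 -1")

```text
t: 20.0
tool_pos: [0.5817, 0.1632, 0.091]
eef_rot: [0.041, -0.041, 0.706, -0.706]
contact_force: [0.6, 0.5, -3.6]
grip_width: 0.23
```

```bash
cat > chk.py <<'E'
from h import *
go([.580,.1595,.0575],-83.5)
for n in('side','top'):
    s=snap(n); W=cloud(s); c=s['color']; hs=cv2.cvtColor(c,cv2.COLOR_BGR2HSV); z=W[...,2]
    st=monitor.state()['tool_pos']
    f=(hs[...,0]>100)&(hs[...,0]<130)&(hs[...,1]>110)&(abs(z-.022)<.006)&(abs(W[...,0]-.58)<.09)&(abs(W[...,1]-.16)<.08)
    p=W[f]; print(n,'frame',len(p),cv2.minAreaRect((p[:,:2]*1000).astype(np.float32)))
    m=(abs(z-(st[2]-.0117))<.006)&(abs(W[...,0]-st[0])<.07)&(abs(W[...,1]-st[1])<.06); m=cv2.erode(m.astype(np.uint8),np.ones((2,2)))>0; p=W[m]
    if len(p)>40:
        print('plate',len(p),cv2.minAreaRect((p[:,:2]*1000).astype(np.float32)))
        A=np.c_[p[:,:2]-p[:,:2].mean(0),np.ones(len(p))]; print('plane',np.linalg.lstsq(A,p[:,2],rcond=None)[0])
E
python3 chk.py
```

```text
t 20.0 pos [0.5817 0.1632 0.091 ] head -83.34 F [ 0.61  0.49 -3.61] grip 0.23 shift [0.043 0.67  0.07 ] turn [ 0.     0.02  -0.003]
side frame 521 ((580.447021484375, 158.54412841796875), (139.80230712890625, 112.67509460449219), 6.640143394470215)
plate 482 ((583.0045166015625, 160.031005859375), (95.30540466308594, 64.6825180053711), 4.504358768463135)
plane [-0.01153331  0.03090049  0.07913245]
top frame 174 ((614.5455322265625, 125.55376434326172), (82.97846221923828, 32.469200134277344), 7.549050331115723)
```

Call:
play_rows(deltas="0.01 0.1 0.03 0 0 0 -1; 0.02 0.25 0.07 0 0 0 -1; 0.02 0.4 0.07 0 0 0 -1; 0.02 0.5 0.07 0 0 0 -1; 0.02 0.5 0.07 0 0 0 -1")

```text
t: 20.6
tool_pos: [0.5802, 0.1594, 0.0645]
eef_rot: [-0.04, 0.042, -0.706, 0.706]
contact_force: [0.1, -0.4, -2.8]
grip_width: 0.222
```

Call:
play_rows(deltas="0 0 0 0 0 0 -1; 0 0.03 0 0 0 0 -1; 0 0.06 0 0 0 0 -1; 0 0.1 0 0 0 0 -1; 0 0.13 0 0 0 0 -1")

```text
t: 21.1
tool_pos: [0.581, 0.1597, 0.0592]
eef_rot: [-0.041, 0.041, -0.706, 0.706]
contact_force: [0.4, 0.1, -4.1]
grip_width: 0.226
```

Call:
play_rows(deltas="0 0 0 0 0 0 -1; 0 0 0 0 0 0 -1; 0 0 0 0 0 0 -1; 0 0 0 0 0 0 -1; 0 0 0 0 0 0 -1")

```text
t: 21.6
tool_pos: [0.5811, 0.1597, 0.0594]
eef_rot: [0.041, -0.041, 0.706, -0.706]
contact_force: [-0.1, -0.9, -3.2]
grip_width: 0.227
```

```bash
python3 chk.py; python3 -c "
from h import *
s=load('side'); cv2.imwrite('pics/side6.png',cv2.resize(s['color'][120:280,200:380],None,fx=4,fy=3.7)); print(monitor.state()['joint_velocities'])"
```

```text
t 21.6 pos [0.5811 0.1597 0.0594] head -83.34 F [-0.06 -0.89 -3.2 ] grip 0.227 shift [0.021 0.037 0.001] turn [-0.     0.02  -0.001]
side frame 554 ((580.1448974609375, 157.9161834716797), (139.6653289794922, 113.69947814941406), 6.206217288970947)
plate 464 ((582.49462890625, 157.30056762695312), (94.02228546142578, 64.16246032714844), 5.812119007110596)
plane [-0.00726055  0.03837306  0.0474346 ]
top frame 104 ((623.0931396484375, 122.83949279785156), (65.0895004272461, 24.101037979125977), 6.873592853546143)
[ 0.00074262  0.00096508 -0.00231913  0.00027335  0.00016784 -0.00185728
 -0.00026701]
```

View pics/side6.png

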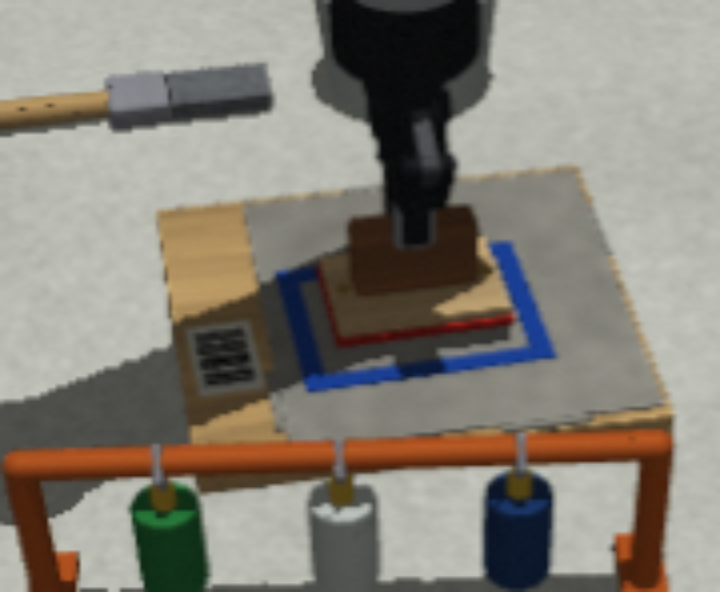

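The crop shows the stamp level and square inside the blue frame (plate about 318–512 across, between tape edges at about 305–525). There is a visible gap and shadow under it. All measurements are within tolerance, so I'll hand in.

```bash
python3 - <<'E'
from h import *
print(workorder.job_done()); st=monitor.state(); print(st['t'],st['tool_pos'],st['contact_force'])
E
```

```text
the job is handed in; nothing more can be done
None
the job is handed in; nothing more can be done
```

I finished the job and handed it in at about 21.7 s of robot time. It reports no verdict, so the checks below are my own measurements.

- **Scanner:** I aimed it straight down at the label from about 72 mm. The nose measured about 1 mm from the label's middle, and I held it still for about 2 s. I then put it back on the dock, upright and released, with its cap at (0.634, -0.228). That is about 5 mm from my estimate of the dock's centre.
- **Stamp:** I gripped it across the handle and carried it over the rack, with its underside about 7 cm above the bar. I ended with it motionless about 12–13 mm above the plaster. The plate measured about 2.5 mm off the frame's centre and within 0.5° of its angle.
- **Contact:** The wrist force over the board stayed near the stamp's weight (about 3 N), so I saw no sign of touching the board or the rack.

**Checks that disagreed or were weaker:**
- A plane fit on the stamp's plate gave an apparent sideways slope of 0.02–0.05 rad (0.038 in the last check). The fit used a partly hidden, noisy view, and the figure is under the 0.08 rad limit.
- In the last top view the arm hid most of the frame, so that frame fit was useless. I relied on the side camera and the earlier top view, which agreed to about 2 mm.
- The circle fit for the dock's centre from the top view was poor (off by about 15 mm from the side view). I used the side view and the scanner's starting position instead.

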